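# Free the ratchet pawl with the release bar and lower the lift table

### The arm

A 7-joint arm with a two-finger parallel gripper is mounted at the origin on a cart in front of the work surface, level with it; the furniture and walls round the work are solid. World frame = base frame: x ahead of the robot, y to its left, z up, the work surface at z = 0. Lengths are in mm, angles in rad, forces in N, time in s.
With the tool pointing down it reaches from about 425 to 975 mm from the base axis. Payload 16.7 kg.
Tool frame: the origin (TCP) lies on the mounting face of the last link; the fingertips stand 173 mm ahead of it and the grasp point (between the pads) lies 155 mm ahead of it (manip.nose_length is the distance from the TCP to the fingertips, in mm); z points along the fingers, y is the line along which they close (so a half turn about z gives the same grasp; the last joint's range is limited). The gripper opens to 85 mm and grips with 20 to 120 N. Pads are 22 mm wide; open, the fingers measure 114 mm over their backs; the gripper's body (76 mm by 85 mm) begins 54 mm behind the grasp point. The pads swing forward as they close: fully open they stand 13 mm farther back than shut.
Start: joints at [1.183, 0.426, 0.074, 1.606, -0.034, 1.111, -0.067], TCP at [158.974, -655.984, 404.702] pointing down, gripper open.
Joint ranges: [-2.85, 2.85], [-0.5, 2.14], [-1.23, 1.37], [0.21, 2.46], [-1.02, 4.16], [0.16, 2.05], [-2.73, 2.73]. Speed limits (rad/s): [1.89, 1.89, 2.39, 2.39, 3.01, 3.01, 3.01].

### API

Orientations are given as [roll, pitch, yaw] about the fixed x, y, z axes, in that order (R = Rz(yaw) Ry(pitch) Rx(roll)).
In Python, from rig import get_obs, viewer, order, spotter, manip gives the robot as it stands.
- The arm moves only by the tool drive_tool, never from a script. Its argument "targets" is one flat list of numbers, 6 for each row, row after row: the shift along the tool's x, y, z in cm, then the turn, a rotation vector about the tool's x, y, z in degrees. A call has 1 to 10 rows; each row is the pose to reach, as a shift and turn from the pose commanded when the call began, along the tool's axes at that moment; what a row does not reach only later rows make up. A row lasts 1/8 s, in which the tool goes at most 62.5 mm and 10.7 degrees, less where a joint would pass 70% of its speed; a pose out of reach is approached as far as the arm can. A call with a gripper value outside its range is refused whole. "grip" is the closure, from 0 (fully open) to 1 (shut), set as the call begins (left out, the last holds). The fingers move at their own pace and stop on an object; "grip_force" is the grip in N (left out, the last holds). Time passes only in rows, so rows that repeat a pose let the fingers close. It gives the time, the measured TCP pose, the force, the opening and the grip force at its end, in the units of the state.
- get_obs(): the state, without advancing time (a new reading comes with each control period).
- viewer.snapshot(name): name is "side" or "top"; returns a dict with "img" (480x640x3 uint8, red, green, blue), "mtx" (3x3 intrinsics, pixels), "R" (3x3) and "t" (3): a world point X has camera coordinates R X + t. Camera axes: x right, y down, z forward; pixel columns grow to the right and rows downward; lengths in mm; the calibration is good to about 2 mm. A picture is of the moment at which its call begins. There is no depth.
- order.finish_job(): hands the job in; it is judged then, once.
Trained networks look in a picture, given as the dict that the camera call returned (one of the last four; its "shot" number tells which), for a name from the list of things; names that differ only in an ending like _2 or _b are one class to them, and where a whole thing is asked for, a point or a joint stands for the part that bears it (a point fixed in the world has none). Each returns a list of dicts, best first, with "confidence" (0 to 1); they miss things now and then, are a little off and sometimes report something else, mostly with a low value. They report only what shows in the picture. A call takes as long as a camera call. They do not tell look-alikes from the thing itself.
- spotter.find_in(picture, name): "extent" ([left, top, right, bottom] in pixels, round what is visible of it).
- spotter.silhouettes(picture, name): "mask" (480x640 bool, what is visible of it) and "extent" ([left, top, right, bottom] in pixels, round what is visible of it).
The state is a dict: "clock": time; "qpos": joint angles; "dq": joint speeds; "effort": joint torques, N m; "tool_pos": TCP position; "tcp_rot": TCP orientation; "ft_force": force on the tool from outside, world axes, zero at the start; "torque": the same for the moment, N m; "opening": finger opening in mm; "gripper_force": force on a finger pad.
Only numpy, scipy, OpenCV 4.12 (cv2) and the standard library are available. Lean on these libraries where they do the work, as an engineer would, in place of code of your own. Each camera call takes 0.05 s, during which the arm holds its last target. There are 200 camera calls.

### The job

The small lift table is up and locked by its ratchet, with a weighted glue-up on it. Take the release bar, flick its tip up under the pawl so that the pawl swings right over and lies back on its stop pin (never touch the pawl with the gripper or arm), then swing the lever down to lower the table smoothly, without letting it drop, until it is fully home, with the glue-up and the brass weight undisturbed on it. Leave the bar lying on the bench top, the pawl still laid back, and do not disturb the oil can, the hex key set or the sanding block.

Things in the scene. Friction and masses are not known exactly. Their poses are not given: they have to be found in the camera images.
- lift: Blue gear case bolted to the bench, 80 mm deep, 156 wide, 150 high, on a grey foot 150 x 214 x 10. Origin: centre of the underside; -x is the front (looks at the robot), +y left as the robot sees it, z up. Front face at x = -40 mm. On it a shaft along x at y = 32, z = 105 carries the ratchet wheel (72 mm diameter, x = -48 to -58) and the lever.
- bar_gap (a point): Point fixed to the lift (x -53, y -13, z 125 mm) in the opening under the pawl's arched arm, between the wheel (left) and the pawl's pivot (right: y -34, z 128, boss 17 mm diameter). An 8 mm bar along the lift's x centred here has some 7 mm free to each of them and to the arm above; open below. Arm spans x -46 to -60; case face behind it at x -40.
- pawl_swing (a joint): Swing of the pawl about its pivot, parallel to the lift's x (rad): 0 to 0.2 = claw in the teeth; grows as it rises and swings over to the right (lift's -y). Past about 1.1 it falls over by its weight; 2.3 = lying on its stop pin. No spring; let go earlier, it falls back in.
- pawl: The pawl (turns with joint pawl_swing): dark arched steel arm, 60 mm from pivot to claw, 14 wide, 10 thick, 45 g. Origin on the pivot axis, 53 mm behind the arm (along the lift's +x). Engaged, its underside rises from the pivot to the left at 45 degrees: a bar lifted 10 to 15 mm from bar_gap meets it 20 to 25 mm from the pivot and, carried on about the pivot, swings it over.
- lift_table (a joint): Height of the table over its home position (m): 0 = fully home; about 0.036 at the start. Stiff guides (about 13 N of friction) hold table and load wherever they are left.
- lift_lever (a joint): Angle of the lever (rad), geared to the table, 45.5 rad per m. 0 = home, lever to the right and 10 degrees below level; about 1.6 at the start, about upright. Lowering swings the knob from the top over to the right (lift's -y) and down; 2 to 4 N on the knob once the pawl is off. With the pawl in, it stops within one tooth (0.3 rad).
- lever_knob (a point): Centre of the black ball knob (28 mm diameter) at the end of the lever, 78 mm from the shaft axis, at x = -102 mm in the lift's frame.
- table_top (a point): Centre of the top face of the aluminium table, 104 mm deep x 164 wide x 10 thick; front edge at x = -30 mm in the lift's frame. It is 166 mm above the bench when home.
- release_bar: Release bar, 203 mm long, 130 g: steel rod 8 mm in diameter with a round end, in a red and black flat-sided grip 24 mm wide, 22 high. Origin on its underside, 100 mm from the tip; +x runs to the tip. Grip at x = -100 to -14 mm, rod x = -14 to 100, axis 11 mm above the underside.
- bar_grip (a point): Good place to hold the bar: in its grip, on its axis, 145 mm behind the tip.
- bar_tip (a point): Tip of the release bar, on its axis.
- walnut_block: Lower piece of the glue-up: dark wood block 52 x 120 x 42 mm on the table. Origin: centre of its underside.
- oak_strip: Upper piece of the glue-up: brown wood strip 45 x 105 x 24 mm on the dark block. Origin: centre of its underside.
- weight: Brass weight, 47 mm diameter, 44 high, standing on the strip. Origin: centre of its underside.
- oiler: Bystander: brass oil can with a bent spout, 64 x 72 x 152 mm, standing to the right of the lift. Origin: centre of its underside.
- hex_key_set: Bystander: green folding hex key set, 28 x 92 x 18 mm, in front of the lift. Origin: centre of its underside.
- cork_block: Bystander: sanding block, 66 x 112 x 30 mm, to the right of the release bar. Origin: centre of its underside.
Not all that is in view belongs to the job. Of the things like the weight, leave any that is turquoise; of the rest the smaller one is meant.

How it is judged (in metres and radians):
On the way, in this order (a step that is already met when the one before it is completed fails the run):
1. the release bar lifts the pawl out of the teeth (contact force between release_bar and pawl above 0.05 N and value of joint pawl_swing above 0.35 rad).
2. the pawl lies back on its stop pin while the table is still up (value of joint pawl_swing above 2.1 rad and value of joint lift_table above 0.015 m), for 0.2 s.
3. the table is fully home (value of joint lift_table below 0.002 m), for 0.2 s.
At the end, for the whole second after the job is handed in: Table within 2 mm of home; pawl laid back (over 2.1 rad); dark block flat on the table within 25 mm of its centre, strip flat on it within 15 mm of centre, weight flat on the strip within 30 mm of centre; release bar at rest on the bench top (origin under 30 mm high) (value of joint lift_table below 0.002 m and value of joint pawl_swing above 2.1 rad and z of walnut_block in the frame of table_top between -0.004 and 0.005 m and horizontal distance between walnut_block and table_top below 0.025 m and z of oak_strip in the frame of walnut_block between 0.038 and 0.046 m and horizontal distance between oak_strip and walnut_block below 0.015 m and z of weight in the frame of oak_strip between 0.02 and 0.028 m and horizontal distance between weight and oak_strip below 0.03 m and height (world z) of release_bar between -0.005 and 0.03 m and linear speed of each of release_bar, weight below 0.02 m/s); the robot touches nothing.
It fails at once if the gripper or arm touches the pawl (contact force between any of the fingers, the arm and pawl above 0.5 N).
It fails at once if the table drops (faster than 0.2 m/s) (velocity of joint lift_table below -0.2 m/s).
It fails at once if the table is forced down with the pawl in the teeth (value of joint lift_table below 0.012 m and value of joint pawl_swing below 0.5 rad).
It fails at once if a bystander is moved by more than 20 mm or tipped (distance of any of oiler, hex_key_set, cork_block from where it was at the start of the episode above 0.02 m or angle between oiler's own z axis and vertical above 0.3 rad).
It also fails if it takes over 66 s, if anything falls off the work surface, if the arm or the gripper's body presses on something with over 40 N, if the wrist force passes 120 N, or if a joint passes its speed limit or range.

## Working session

There is one attempt and no reset: what is moved stays moved. The work goes in short steps, Python scripts to look and compute and a tool call to move; the robot and the scene stay as the last step left them, time stands still between calls to the robot, and variables do not carry over. Pictures are saved under pics/ and viewed, at most 10 in all, crops included, and the job is handed in when it is done.

Besides the shell and the picture viewer there is one more tool, called by a JSON object that holds its "name" and its "arguments". drive_tool: Moves the arm, as the interface text tells. Its arguments: {"type":"object","properties":{"targets":{"type":"array"},"grip":{"type":"number"},"grip_force":{"type":"number"}},"required":["targets"]}

```bash
mkdir -p pics; ls
python3 - <<'E'
from rig import get_obs, viewer, spotter, manip
import cv2,pickle
o=get_obs();print(o['clock'],o['tool_pos'],o['tcp_rot'],o['opening'],manip.nose_length)
for n in("side","top"):
    s=viewer.snapshot(n);cv2.imwrite(f"pics/{n}0.png",s["img"][:,:,::-1])
    pickle.dump(s,open(f"{n}0.pkl","wb"))
    print(n,s["mtx"].tolist(),s["R"].tolist(),s["t"].tolist())
    for k in("lift","release_bar","lever_knob","bar_grip","weight","oiler","hex_key_set","cork_block","pawl","table_top"):
        print(k,[(d["extent"],round(d["confidence"],2)) for d in spotter.find_in(s,k)][:3])
E
```

```text
pics
0.0 [ 158.92782273 -655.84188859  403.99300483] [-3.14030332e+00  1.15833638e-04  2.37748582e-01] 85.4283565665126 173.4
side [[572.851239776595, 0.0, 314.4001390294967], [0.0, 572.851239776595, 239.98603443925026], [0.0, 0.0, 1.0]] [[0.1529788722884828, 0.9880567764880911, -0.01847352346755715], [0.7943193701909721, -0.1340612048438757, -0.5925236969904459], [-0.5879236368549589, 0.0759697294438429, -0.8053411683475941]] [-191.06207412661792, -314.0631278635024, 1664.3646219915925]
lift [([357.3, 187.9, 480.9, 317.4], 0.77)]
release_bar [([233.5, 237.8, 310.8, 257.6], 0.94), ([156.0, 259.4, 184.2, 307.0], 0.25), ([386.7, 222.4, 475.0, 268.9], 0.15)]
lever_knob [([400.9, 191.0, 411.9, 208.3], 0.64), ([403.7, 213.4, 466.7, 247.7], 0.53)]
bar_grip [([234.5, 234.8, 316.0, 255.5], 0.93)]
weight [([429.3, 193.0, 452.2, 217.1], 0.63)]
oiler [([355.2, 286.7, 380.8, 319.4], 0.66)]
hex_key_set [([399.8, 191.0, 416.5, 211.0], 0.64), ([342.3, 203.4, 365.7, 232.2], 0.62)]
cork_block [([158.0, 256.8, 183.8, 304.2], 0.59), ([232.4, 236.1, 316.5, 256.5], 0.31)]
pawl []
table_top [([382.8, 223.
[... 325 characters left out ...]
5088, -0.020259519886203083, -0.9723986921368475]] [116.15004585457154, 585.2915154379833, 1521.8000697143877]
lift [([163.9, 207.4, 264.0, 303.0], 0.82)]
release_bar [([320.7, 296.3, 370.2, 315.0], 0.64)]
lever_knob [([192.8, 272.4, 218.6, 297.0], 0.54)]
bar_grip [([301.5, 288.2, 369.5, 314.1], 0.64), ([163.5, 210.1, 263.2, 302.9], 0.6)]
weight [([200.8, 189.0, 226.4, 215.3], 0.88), ([178.5, 224.3, 203.0, 246.6], 0.61)]
oiler [([254.4, 221.7, 275.4, 248.1], 0.88)]
hex_key_set [([245.7, 315.3, 273.3, 341.4], 0.62)]
cork_block [([408.9, 252.2, 438.5, 296.0], 0.64)]
pawl [([208.9, 262.1, 232.1, 276.8], 0.72)]
table_top [([164.2, 208.2, 240.3, 266.7], 0.8), ([165.4, 208.6, 264.6, 302.9], 0.71)]
```

Run:
```python
import cv2,numpy as np
a=cv2.imread("pics/side0.png")[170:330,140:500];b=cv2.imread("pics/top0.png")[170:350,150:450]
a=cv2.resize(a,(800,356),interpolation=3);b=cv2.resize(b,(800,480),interpolation=3)
cv2.imwrite("pics/a.png",a);cv2.imwrite("pics/b.png",b)
```

```text
(no output)
```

View pics/a.png

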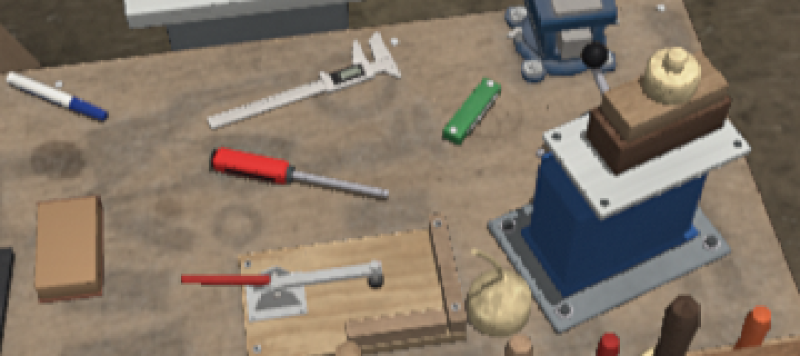

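View pics/b.png

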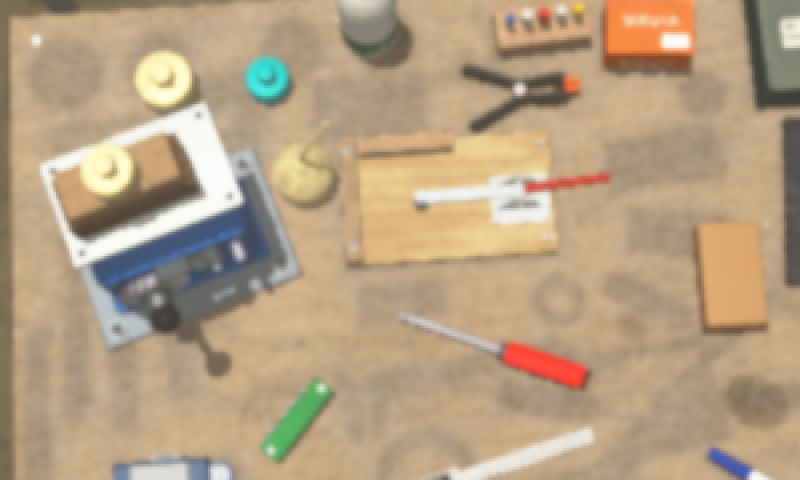

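View pics/top0.png

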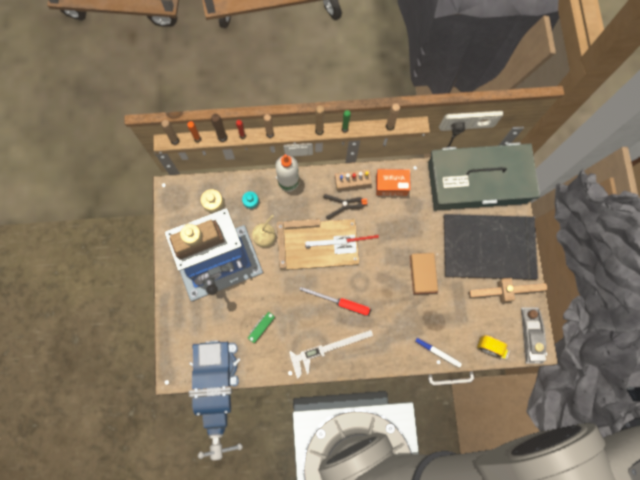

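The views show the lift at the upper left of the bench, yawed about 20°. In crop b the foot corners are near (113,347), (300,272) and (247,150), and the table corners near (42,168), (205,103), (240,205) and (78,265). The bar (red screwdriver shape) runs from its tip at (403,317) to the grip end at (587,375). The brass weight is on the glue-up.

```bash
cat > h.py <<'E'
import numpy as np,cv2,pickle
from scipy.spatial.transform import Rotation as Ro
from scipy.optimize import least_squares
def ray(s,uv,z):
    R=np.array(s["R"]);t=np.array(s["t"]);c=-R.T@t
    d=R.T@np.linalg.inv(s["mtx"])@np.array([*uv,1.]);return c+d*(z-c[2])/d[2]
def proj(s,X):
    p=(np.array(s["R"])@np.atleast_2d(X).T).T+s["t"];q=p@np.array(s["mtx"]).T;return q[:,:2]/q[:,2:]
E
python3 - <<'E'
from h import *
S=pickle.load(open("side0.pkl","rb"));T=pickle.load(open("top0.pkl","rb"))
fb=lambda x,y:(150+x*300/800-.3,170+y*180/480-.3)
fa=lambda x,y:(140+x*360/800-.3,170+y*160/356-.3)
print("bar top",ray(T,fb(403,317),11),ray(T,fb(587,375),11))
print("bar side",ray(S,fa(387,194),11),ray(S,fa(213,158),11))
# lift fit: x,y,yaw,h
foot=np.array([[-75,107,10],[-75,-107,10],[75,-107,10]]);tab=lambda h:np.array([[74,82,h],[74,-82,h],[-30,-82,h],[-30,82,h]])
uvT=np.array([fb(*p) for p in[(113,347),(300,272),(247,150),(42,168),(205,103),(240,205),(78,265)]])
uvS=np.array([fa(*p) for p in[(488,225),(562,330),(731,247),(748,148),(603,213),(545,130)]])
def X(p):
    P=np.vstack([foot,tab(p[3])]);return Ro.from_euler('z',p[2]).apply(P)+[p[0],p[1],0]
def f(p):
    P=X(p);Q=P[[1,2]];  # side: front-right, back-right
    Ps=np.vstack([P[1],P[2],Ro.from_euler('z',p[2]).apply([[75,107,10]])+[p[0],p[1],0],P[3],P[4],P[5]])
    return np.r_[(proj(T,P)-uvT).ravel(),(proj(S,Ps)-uvS).ravel()]
r=least_squares(f,[800,300,-.3,202],loss='soft_l1');print(r.x,np.round(f(r.x).reshape(-1,2),1).tolist())
L=r.x;R=Ro.from_euler('z',L[2]);np.save("lift.npy",L)
print("gap",R.apply([-53,-13,125])+[L[0],L[1],0])
for a in(1.6,0): 
    al=a-np.radians(10);print("knob",R.apply([-102,32-78*np.cos(al),105+78*np.sin(al)])+[L[0],L[1],0])
print("bystanders hex",ray(T,fb(297,420),18),"oil",ray(T,fb(300,185),50), "cork",ray(T,fb(731,275),30),"vise",ray(T,(213,345),100))
E
```

```text
bar top [474.39779293 114.06016223  11.        ] [401.20586853 -69.68448841  11.        ]
bar side [475.083937  118.6745464  11.       ] [394.85604262 -65.15474712  11.        ]
[5.64300357e+02 3.41833591e+02 3.22642347e-01 2.01930303e+02] [[-2.3, 2.2], [0.4, 0.7], [0.8, -1.8], [-2.0, -0.2], [-1.1, -0.2], [0.7, -1.0], [-1.4, 1.6], [-1.4, -1.6], [-1.3, 0.7], [0.8, 0.0], [1.6, -1.0], [-0.6, 1.0], [-1.9, 1.5]]
gap [518.15706594 312.69947513 125.        ]
knob [460.99871362 329.12793939 182.17774567]
knob [481.77312156 266.98948588  91.45544214]
bystanders hex [376.10441416 228.03624452  18.        ] oil [612.24862377 210.12121361  50.        ] cork [ 490.75676384 -224.8552586    30.        ] vise [332.09722584 345.86581267 100.        ]
```

Run:
```python
from h import *
from rig import manip,get_obs
print([a for a in dir(manip) if a[0]!='_'])
S=pickle.load(open("side0.pkl","rb"));T=pickle.load(open("top0.pkl","rb"));L=np.load("lift.npy")
def E(p):
    h=p[3];F=[[-75,107,10],[-75,-107,10],[75,-107,10],[75,107,10]];B=[[74,82,h],[74,-82,h],[-30,-82,h],[-30,82,h]]
    tr=lambda P:Ro.from_euler('z',p[2]).apply(P)+[p[0],p[1],0]
    F,B=tr(F),tr(B);e=[]
    for a,b,lo,hi in[(F[0],F[1],.05,.95),(F[1],F[2],.05,.9),(B[0],B[1],.05,.95),(B[1],B[2],.05,.95),(B[2],B[3],.05,.95),(B[3],B[0],.05,.95)]:e.append((0,a,b,lo,hi))
    for a,b,lo,hi in[(F[1],F[2],.1,.95),(F[2],F[3],.05,.95),(B[0],B[1],.05,.95),(B[1],B[2],.05,.95)]:e.append((1,a,b,lo,hi))
    return e
G=[]
for s in(T,S):
    g=cv2.GaussianBlur(s["img"].astype(np.float32),(0,0),.7);G.append(g)
def obs(p,w):
    o=[]
    for k,a,b,lo,hi in E(p):
        uv=proj((T,S)[k],np.array([a,b]));n=np.array([-(uv[1]-uv[0])[1],(uv[1]-uv[0])[0]]);n/=np.linalg.norm(n)
        ts=np.linspace(lo,hi,25);d=np.arange(-w,w+.01,.25)
        pts=(uv[0]+ts[:,None]*(uv[1]-uv[0]))[:,None]+d[None,:,None]*n
        v=cv2.remap(G[k],pts[...,0].astype(np.float32),pts[...,1].astype(np.float32),1)
        g=np.abs(np.gradient(v,axis=1)).sum(2);m=g.mean(0)
        i=g[:,1:-1].argmax(1)+1
        o.append((ts,pts[np.arange(25),i],n))
    return o
p=L.copy()
for w in(4,4,3,3,2.5,2.5,2.5):
    ob=obs(p,w)
    def f(q):
        r=[]
        for (k,a,b,_,_),(ts,m,n) in zip(E(q),ob):
            uv=proj((T,S)[k],np.array([a,b]));r.append(((uv[0]+ts[:,None]*(uv[1]-uv[0])-m)@n))
        return np.concatenate(r)
    p=least_squares(f,p,loss='soft_l1',f_scale=.5).x
    print(p)
print(np.round([np.median(x) for x in np.split(f(p),10)],2))
np.save("lift.npy",p);L=p;R=Ro.from_euler('z',L[2])
print("gap",R.apply([-53,-13,125])+[L[0],L[1],0])
th=(L[3]-166)/1000*45.5;print("th",th)
for a in(th,0):
    al=a-np.radians(10);print("knob",R.apply([-102,32-78*np.cos(al),105+78*np.sin(al)])+[L[0],L[1],0])
print([d["extent"] for d in []])
```

```text
['Unreachable', 'nose_length']
[5.65257152e+02 3.42377681e+02 3.08060184e-01 2.00605735e+02]
[5.65202902e+02 3.42667649e+02 3.02111150e-01 2.00387012e+02]
[5.65187506e+02 3.42203416e+02 3.07314957e-01 2.00630678e+02]
[5.65404636e+02 3.41791128e+02 3.09715231e-01 2.01013717e+02]
[5.65658898e+02 3.41644369e+02 3.13311764e-01 2.01157714e+02]
[5.65621162e+02 3.41556182e+02 3.12771851e-01 2.01180896e+02]
[5.65608747e+02 3.41595181e+02 3.11241077e-01 2.01275912e+02]
[-1.53  2.22  0.24  0.51  0.48 -0.04 -1.04  0.19  0.28 -0.26]
gap [519.13629665 312.98903931 125.        ]
th 1.6050539901071712
knob [462.04946615 330.43955031 182.23384873]
knob [482.23357636 267.69683512  91.45544214]
[]
```

```bash
cat >> h.py <<'E'
def dl(pos,yaw,o=None,p0=None):
    """tool-frame shift (cm) and yaw turn (deg, about tool z) for tool-down target, from state pose"""
    from rig import get_obs
    o=o or get_obs();R0=Ro.from_euler('xyz',o['tcp_rot'])
    R1=Ro.from_euler('xyz',[np.pi,0,np.radians(yaw)])
    s=R0.inv().apply(np.array(pos)-o['tool_pos'])/10
    return np.round(s,2).tolist(),np.round(np.degrees((R0.inv()*R1).as_rotvec()),2).tolist()
E
python3 - <<'E'
from h import *
print(dl([430,-300,350],40));print(dl([419,-18,260],67.3))
E
```

```text
([34.72, -28.21, 5.48], [-0.0, -0.0, -26.38])
([40.29, -55.88, 14.48], [0.0, -0.0, -53.68])
```

{"name": "drive_tool", "arguments": {"targets": [7,-5.6,1,0,0,-5,14,-11.2,2,0,0,-10,21,-17,3,0,0,-16,28,-22.6,4,0,0,-21,34.7,-28.2,5.5,0,0,-26,36,-33.5,7,0,0,-32,37,-39,9,0,0,-37,38,-44.5,11,0,0,-43,39,-50,13,0,0,-48,40.3,-55.9,14.5,0,0,-53.7], "grip": 0}}

```text
clock: 2.35
tool_pos: [413.5, -116.5, 288.7]
tcp_rot: [3.141, -0.0, 1.178]
ft_force: [1.9, -0.2, -0.6]
opening: 85.3
gripper_force: 0.0
```

Run:
```python
from h import *
from rig import get_obs
o=get_obs();print(o['clock'],o['tool_pos'],np.round(o['tcp_rot'],3),np.round(o['qpos'],2),o['ft_force'])
print(dl([419,-18,178],67.3))
```

```text
2.35 [ 413.53921917 -116.46409159  288.70277935] [ 3.141 -0.     1.178] [ 0.5   0.21 -0.41  2.22  0.13  0.73 -0.39] [ 1.87905936 -0.16689637 -0.55969163]
([9.3, -3.28, 11.07], [0.06, -0.02, 0.19])
```

{"name": "drive_tool", "arguments": {"targets": [4,-1.5,1,0,0,0,8,-3,2,0,0,0,9.3,-3.3,4,0,0,0,9.3,-3.3,4,0,0,0]}}

```text
clock: 2.85
tool_pos: [418.7, -18.8, 248.2]
tcp_rot: [-3.14, 0.0, 1.177]
ft_force: [1.0, 0.2, -1.1]
opening: 85.4
gripper_force: 0.0
```

Run:
```python
from h import *
from rig import get_obs,viewer
o=get_obs();print(o['clock'],o['tool_pos'],np.round(o['tcp_rot'],3),np.round(o['qpos'],2),o['ft_force'])
print(dl([419,-18,178],67.3))
```

```text
2.85 [418.69047198 -18.84884452 248.22929457] [-3.14   0.     1.177] [ 0.3   0.28 -0.45  2.27  0.2   0.63 -0.7 ] [ 0.95839869  0.16197786 -1.09539303]
([0.09, 0.01, 7.02], [-0.1, 0.01, 0.15])
```

{"name": "drive_tool", "arguments": {"targets": [0,0,3.5,0,0,0,0,0,6.3,0,0,0,0,0,7,0,0,0,0,0,7,0,0,0]}}

```text
clock: 3.35
tool_pos: [419.1, -20.1, 179.4]
tcp_rot: [-3.142, 0.0, 1.174]
ft_force: [-0.1, -0.1, -0.4]
opening: 85.7
gripper_force: 0.0
```

{"name": "drive_tool", "arguments": {"targets": [0,0,0,0,0,0,0,0,0,0,0,0,0,0,0,0,0,0,0,0,0,0,0,0,0,0,0,0,0,0,0,0,0,0,0,0,0,0,0,0,0,0], "grip": 1, "grip_force": 70}}

```text
clock: 4.22
tool_pos: [419.0, -19.7, 179.5]
tcp_rot: [3.141, 0.0, 1.175]
ft_force: [-5.2, -0.9, 17.6]
opening: 22.3
gripper_force: 68.1
```

{"name": "drive_tool", "arguments": {"targets": [0,0,-1,0,0,0,0,0,-4,0,0,0,0,0,-8,0,0,0,0,0,-12,0,0,0,0,0,-12,0,0,0]}}

```text
clock: 4.85
tool_pos: [419.6, -19.7, 301.6]
tcp_rot: [3.137, -0.001, 1.175]
ft_force: [-0.8, -0.3, -1.1]
opening: 22.3
gripper_force: 69.7
```

Run:
```python
from h import *
from rig import get_obs,viewer
o=get_obs();print(o['clock'],o['tool_pos'],np.round(o['tcp_rot'],3),np.round(o['qpos'],2),o['ft_force'],o['opening'])
out=[]
for n in("top","side"):
    s=viewer.snapshot(n);pickle.dump(s,open(n+"1.pkl","wb"))
    u,v=proj(s,o['tool_pos']-[0,0,160])[0]; print(n,u,v)
    x0,y0=int(u)-60,int(v)-60
    c=s["img"][y0:y0+120,x0:x0+120,::-1];out.append(cv2.resize(c,(400,400),interpolation=cv2.INTER_CUBIC));print(x0,y0)
cv2.imwrite("pics/g1.png",np.hstack(out))
```

```text
4.85 [419.55772631 -19.70499635 301.64536422] [ 3.137e+00 -1.000e-03  1.175e+00] [ 0.36  0.18 -0.5   2.23  0.13  0.75 -0.63] [-0.76339822 -0.30141308 -1.1155054 ] 22.298513303059952
top 354.49016995149503 298.30496569819724
294 238
side 248.86523831707754 212.67185026336057
188 152
```

View pics/g1.png

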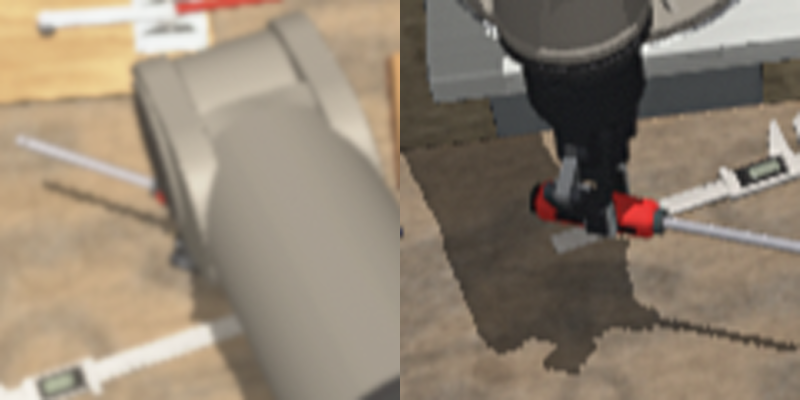

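The bar is held level in the fingers. Its tip in the top view is at about pixel (299.4, 279.4), and in the side view it runs off to the right of the crop.

Run:
```python
from h import *
from rig import get_obs,viewer,spotter
o=get_obs();S=viewer.snapshot("side");T=viewer.snapshot("top")
R=Ro.from_euler('xyz',o['tcp_rot'])
es=[(d["extent"],d["confidence"]) for d in spotter.find_in(S,"release_bar")];print(es)
print([(d["extent"],d["confidence"]) for d in spotter.find_in(T,"release_bar")])
for a,c in((145,167),(140,167),(150,167),(145,172)):
    X=o['tool_pos']+R.apply([a,0,c]);print(a,c,proj(T,X),proj(S,X))
u,v=proj(S,o['tool_pos']+R.apply([145,0,167]))[0];u,v=int(u),int(v)
print(u-20,v-20);cv2.imwrite("pics/t1.png",cv2.resize(S["img"][v-20:v+20,u-20:u+20,::-1],(400,400),interpolation=cv2.INTER_CUBIC))
```

```text
[([224.4, 210.3, 311.0, 226.6], 0.73)]
[([302.1, 279.0, 339.5, 297.5], 0.63)]
145 167 [[300.1783639  281.08187812]] [[310.65266999 226.44184625]]
140 167 [[302.03357711 281.69989253]] [[308.49722088 226.04354611]]
150 167 [[298.32402803 280.46415596]] [[312.81074546 226.84063171]]
145 172 [[300.21126274 281.40719507]] [[310.70484861 227.79947299]]
290 206
```

View pics/t1.png

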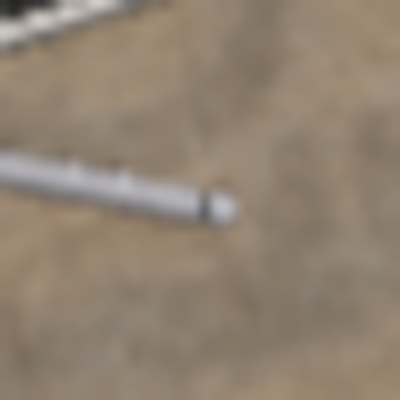

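Tip at side pixel (313.8, 227), which agrees with a reach of about 149 mm ahead of the TCP axis and 167 mm below the TCP.

```bash
cat >> h.py <<'E'
L=np.load("lift.npy");RL=Ro.from_euler('z',L[2]);YAW=np.degrees(L[2])
w=lambda p:RL.apply(p)+[L[0],L[1],0]
wi=lambda p:RL.inv().apply(np.array(p)-[L[0],L[1],0])
A,C=149,167
tcp_for_tip=lambda p:w([p[0]-A,p[1],p[2]+C])
E
python3 - <<'E'
from h import *
for x in(-130,-48):print(tcp_for_tip([x,-13,125]),dl(tcp_for_tip([x,-13,125]),YAW))
# vise height: same silhouette points? 
S=pickle.load(open("side0.pkl","rb"))
for z in(0,60,100,120):print(z,proj(S,[[345,300,z],[345,380,z],[300,300,z]]).round().tolist())
E
```

```text
[303.99463946 243.77872693 292.        ] ([19.9, -20.73, 0.63], [-0.09, 0.07, 49.5])
[382.05488676 268.8904332  292.        ] ([25.22, -14.49, 0.62], [-0.09, 0.07, 49.5])
0 [[375.0, 209.0], [406.0, 205.0], [372.0, 196.0]]
60 [[377.0, 194.0], [408.0, 190.0], [373.0, 181.0]]
100 [[378.0, 183.0], [410.0, 179.0], [374.0, 170.0]]
120 [[379.0, 178.0], [411.0, 173.0], [375.0, 164.0]]
```

Run:
```python
from h import *
S=pickle.load(open("side0.pkl","rb"));T=pickle.load(open("top0.pkl","rb"))
def tri(a,b):
    f=lambda X:np.r_[proj(T,X)[0]-a,proj(S,X)[0]-b];r=least_squares(f,[330,340,80]);return r.x.round(),r.fun.round(1)
print(tri((209,345),(401,177)),tri((235,345),(372,180)))
for z in(60,90,120):print(z,ray(T,(238,342),z).round(),ray(T,(222,343),z).round())
for p in([-80,-80,125],[-80,-13,125],[-48,-13,125]):print(tcp_for_tip(p).round(1),dl(tcp_for_tip(p),YAW))
cv2.imwrite("pics/s0.png",cv2.resize(S["img"][100:260,330:530,::-1],(750,600),interpolation=cv2.INTER_CUBIC))
```

```text
(array([333., 358.,  98.]), array([-0.8, -0.1, -0.8,  0.1])) (array([328., 290.,  95.]), array([ 0.5,  0. ,  0.4, -0. ]))
60 [338. 287.  60.] [338. 329.  60.]
90 [336. 283.  90.] [336. 324.  90.]
120 [334. 280. 120.] [334. 320. 120.]
[372.1 195.3 292. ] ([18.05, -12.57, 0.62], [-0.09, 0.07, 49.5])
[351.6 259.1 292. ] ([23.15, -16.92, 0.62], [-0.09, 0.07, 49.5])
[382.1 268.9 292. ] ([25.22, -14.49, 0.62], [-0.09, 0.07, 49.5])
```

View pics/s0.png

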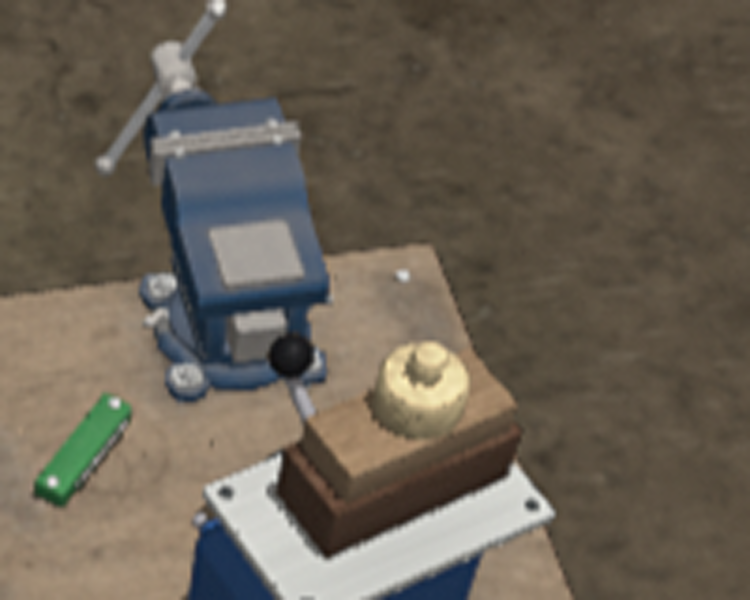

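{"name": "drive_tool", "arguments": {"targets": [3,-2.1,0.1,0,0,8,6,-4.2,0.2,0,0,16.5,9,-6.3,0.3,0,0,25,12,-8.4,0.4,0,0,33,15,-10.5,0.5,0,0,41.5,18,-12.6,0.6,0,0,49.5,18,-12.6,0.6,0,0,49.5,18,-12.6,0.6,0,0,49.5]}}

```text
clock: 6.15
tool_pos: [371.9, 194.6, 292.3]
tcp_rot: [3.141, 0.001, 0.313]
ft_force: [-0.5, 0.7, -0.8]
opening: 22.5
gripper_force: 69.6
```

Run:
```python
from h import *
from rig import get_obs
o=get_obs();print(o['clock'],o['tool_pos'],np.round(o['tcp_rot'],3),YAW,np.round(o['qpos'],2),o['ft_force'])
print("tip lift",wi(o['tool_pos']+Ro.from_euler('xyz',o['tcp_rot']).apply([A,0,C])))
for p in([-80,-13,125],[-48,-13,125]):print(dl(tcp_for_tip(p),YAW))
```

```text
6.15 [371.88747759 194.56669936 292.31035852] [3.141e+00 1.000e-03 3.130e-01] 17.832800109526193 [-0.14  0.2  -0.54  2.23  0.15  0.74 -2.04] [-0.46586738  0.66338104 -0.78568894]
tip lift [-80.6747093  -80.36985173 125.10131068]
([0.06, -6.76, 0.03], [0.01, 0.08, 0.11])
([3.26, -6.76, 0.03], [0.01, 0.08, 0.11])
```

{"name": "drive_tool", "arguments": {"targets": [0,-3.5,0,0,0,0,0,-6.75,0,0,0,0,0,-6.75,0,0,0,0]}}

```text
clock: 6.52
tool_pos: [351.1, 260.0, 292.8]
tcp_rot: [-3.141, 0.0, 0.314]
ft_force: [0.4, -1.0, -0.6]
opening: 22.3
gripper_force: 69.6
```

Run:
```python
from h import *
from rig import get_obs,viewer
o=get_obs();T=viewer.snapshot("top")
tip=o['tool_pos']+Ro.from_euler('xyz',o['tcp_rot']).apply([A,0,C]);print(wi(tip))
x0,y0,k=180,240,10
im=cv2.resize(T["img"][y0:y0+60,x0:x0+80,::-1],None,fx=k,fy=k,interpolation=cv2.INTER_CUBIC)
q=lambda X:tuple(int(v) for v in ((proj(T,X)[0]-[x0,y0])*k+k/2))
a=np.linspace(0,2*np.pi,20)
cv2.drawMarker(im,q(tip),(0,0,255),0,12);cv2.drawMarker(im,q(w([-53,-13,125])),(0,255,0),0,12)
for x in(-46,-60):cv2.polylines(im,[np.array([q(w([x,-34+8.5*np.cos(t),128+8.5*np.sin(t)])) for t in a])],True,(255,0,255))
for x in(-48,-58):cv2.polylines(im,[np.array([q(w([x,32+36*np.cos(t),105+36*np.sin(t)])) for t in a])],True,(0,255,255))
cv2.drawMarker(im,q(w([-102,32-78*np.cos(1.43),105+78*np.sin(1.43)])),(255,255,0),0,12)
cv2.imwrite("pics/p1.png",im)
```

```text
[-80.19861226 -11.50171587 125.72538567]
```

View pics/p1.png

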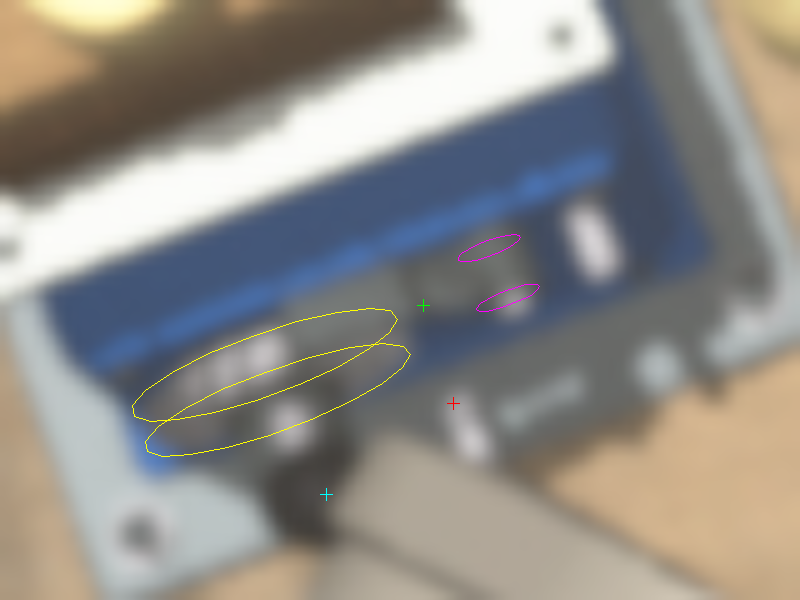

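The red marker (453,403) sits on the rod end, which is near (455,392). The pawl boss, near (515,305), agrees to about 2 mm. I'll insert 29 mm with a 1.5 mm shift to the right.

{"name": "drive_tool", "arguments": {"targets": [0,0.15,0.1,0,0,0,1,0.15,0.1,0,0,0,2,0.15,0.1,0,0,0,2.9,0.15,0.1,0,0,0,2.9,0.15,0.1,0,0,0]}}

```text
clock: 7.2
tool_pos: [380.1, 266.8, 291.8]
tcp_rot: [-3.141, 0.0, 0.311]
ft_force: [-0.3, 0.7, -1.4]
opening: 22.6
gripper_force: 69.6
```

Run:
```python
from h import *
from rig import get_obs
o=get_obs();print(o['clock'],o['ft_force'],o['qpos'].round(2))
print("tip lift",wi(o['tool_pos']+Ro.from_euler('xyz',o['tcp_rot']).apply([A,0,C])))
```

```text
7.2 [-0.25992267  0.6957038  -1.41176151] [-0.26  0.28 -0.56  2.14  0.21  0.77 -2.21]
tip lift [-50.49426923 -14.43821079 124.77849174]
```

{"name": "drive_tool", "arguments": {"targets": [0,0,-0.6,0,0,0,0,0,-1.4,0,0,0,0,0.25,-2,0,0,0,0,0.65,-2.4,0,0,0,0,1.15,-2.6,0,0,0,0,1.95,-2.7,0,0,0,0,2.75,-2.6,0,0,0,0,3.4,-2.3,0,0,0,0,3.4,-2.3,0,0,0]}}

```text
clock: 8.32
tool_pos: [390.0, 233.6, 314.5]
tcp_rot: [3.141, 0.001, 0.31]
ft_force: [-0.9, 0.5, -0.5]
opening: 22.3
gripper_force: 69.6
```

Run:
```python
from h import *
from rig import get_obs,viewer
o=get_obs();T=viewer.snapshot("top")
tip=o['tool_pos']+Ro.from_euler('xyz',o['tcp_rot']).apply([A,0,C]);print(wi(tip),o['clock'],o['ft_force'])
x0,y0,k=180,240,10
im=cv2.resize(T["img"][y0:y0+60,x0:x0+80,::-1],None,fx=k,fy=k,interpolation=cv2.INTER_CUBIC)
cv2.imwrite("pics/p2.png",im)
```

```text
[-51.39636928 -49.1691928  147.39130417] 8.325 [-0.89404352  0.52706379 -0.4882743 ]
```

View pics/p2.png

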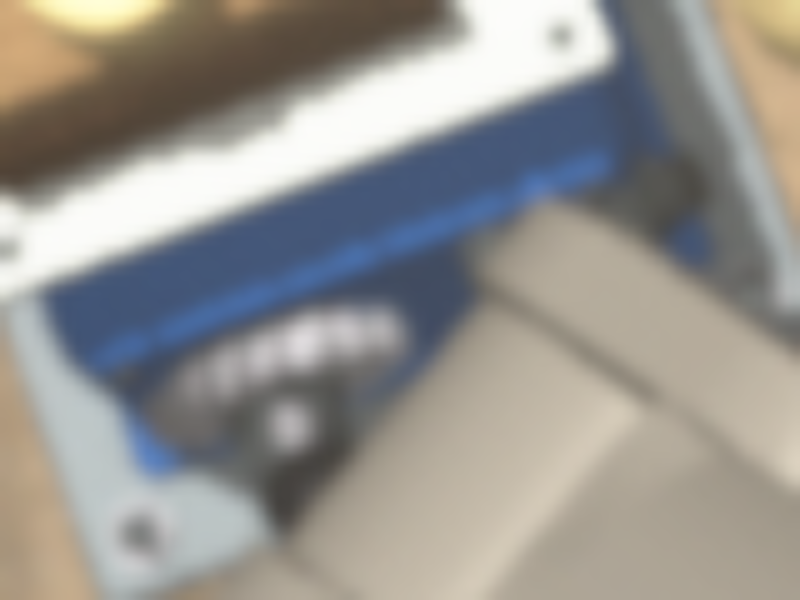

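The wheel teeth at (290,340) are now clear. The pawl's dark claw lies over at the right stop pin, around (660,195). Now I'll back the bar out and return it to its original spot.

{"name": "drive_tool", "arguments": {"targets": [-1,0,0,0,0,0,-2.5,0,0,0,0,0,-4,0,0,0,0,0,-4,3,0,0,0,0,-4,7,0,0,0,0,-4,7,0,0,0,0]}}

```text
clock: 9.12
tool_pos: [372.8, 153.1, 314.9]
tcp_rot: [3.141, 0.0, 0.308]
ft_force: [0.0, 1.0, -0.3]
opening: 22.6
gripper_force: 69.6
```

Run:
```python
from h import *
from rig import get_obs
o=get_obs();print(o['clock'],o['ft_force'],o['qpos'].round(2),o['tool_pos'])
print("tip lift",wi(o['tool_pos']+Ro.from_euler('xyz',o['tcp_rot']).apply([A,0,C])))
print(dl([419,-20,300],67.3))
```

```text
9.125 [ 0.02857128  0.99225005 -0.28364184] [-0.06  0.13 -0.52  2.25  0.09  0.78 -1.9 ] [372.82086796 153.10729258 314.92028745]
tip lift [ -92.2682804  -121.07025494  147.90341845]
([-0.84, 17.89, 1.51], [0.05, 0.03, -49.67])
```

{"name": "drive_tool", "arguments": {"targets": [-0.1,3,0.2,0,0,-8,-0.3,6,0.5,0,0,-16.5,-0.4,9,0.7,0,0,-25,-0.6,12,1,0,0,-33,-0.7,15,1.2,0,0,-41.5,-0.8,17.9,1.5,0,0,-49.7,-0.8,17.9,6.5,0,0,-49.7,-0.8,17.9,11,0,0,-49.7,-0.8,17.9,13.3,0,0,-49.7,-0.8,17.9,13.3,0,0,-49.7]}}

```text
clock: 10.38
tool_pos: [419.5, -16.6, 180.8]
tcp_rot: [-3.139, 0.0, 1.18]
ft_force: [0.7, 0.4, -2.0]
opening: 21.9
gripper_force: 71.7
```

{"name": "drive_tool", "arguments": {"targets": [0,0,0.1,0,0,0,0,0,0.1,0,0,0]}}

```text
clock: 10.62
tool_pos: [420.4, -17.3, 181.5]
tcp_rot: [3.141, -0.0, 1.179]
ft_force: [-1.0, -0.7, -1.1]
opening: 21.9
gripper_force: 71.7
```

{"name": "drive_tool", "arguments": {"targets": [0,0,0,0,0,0,0,0,0,0,0,0,0,0,0,0,0,0,0,0,0,0,0,0,0,0,-4,0,0,0,0,0,-10,0,0,0,0,0,-16,0,0,0,0,0,-16,0,0,0], "grip": 0}}

```text
clock: 11.62
tool_pos: [421.3, -17.4, 344.9]
tcp_rot: [3.134, -0.002, 1.178]
ft_force: [-0.0, 0.0, -1.0]
opening: 85.4
gripper_force: 0.0
```

Run:
```python
from h import *
from rig import get_obs,viewer
o=get_obs();print(o['clock'],o['ft_force'],o['qpos'].round(2),o['tool_pos'])
for a in(1.605,0): 
    al=a-np.radians(10);y,z=32-78*np.cos(al),105+78*np.sin(al);print(y,z,w([-102,y,z]))
out=[]
for n,x0,y0 in(("top",160,180),("side",340,150)):
    s=viewer.snapshot(n);out.append(cv2.resize(s["img"][y0:y0+140,x0:x0+130,::-1],(400,431),interpolation=cv2.INTER_CUBIC))
cv2.imwrite("pics/q1.png",np.hstack(out))
```

```text
11.625 [-0.03256023  0.03803431 -0.99327591] [ 0.37  0.11 -0.5   2.19  0.07  0.85 -0.58] [421.33829888 -17.3894955  344.85015083]
21.090207262036444 182.23325981994208 [462.05074313 330.43558081 182.23325982]
-44.815004734952225 91.45544214197943 [482.23357636 267.69683512  91.45544214]
```

View pics/q1.png

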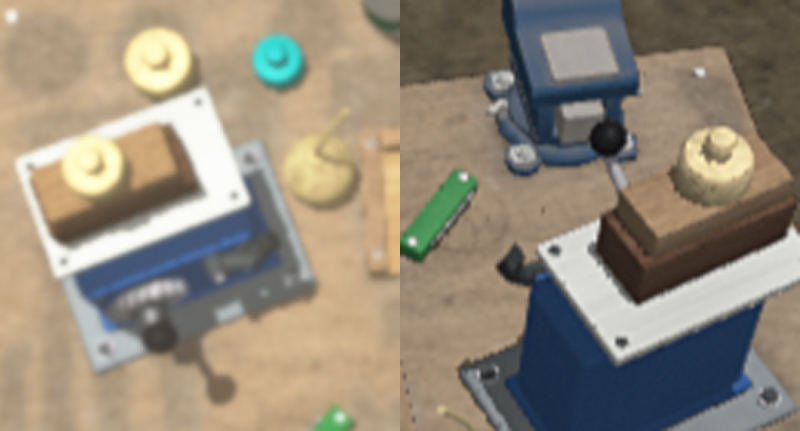

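The pawl lies over to the right, at crop (515,262) in the side half, and the glue-up and weight are unmoved. The knob is where the model predicts, at top-view pixel (212,288). I'll push the knob with shut fingers along its arc.

```bash
cat >> h.py <<'E'
def corner(al,gap=0.,dy=0.):
    """TCP target: shut-finger lower right corner behind the knob (lift frame) at lever elevation al"""
    k=np.array([32-78*np.cos(al),105+78*np.sin(al)]);t=np.array([-np.sin(al),-np.cos(al)])
    c=k-(14+gap)*t
    return w([-106,c[0]+11+dy,c[1]+173.4])
Y2=YAW+90
E
python3 - <<'E'
from h import *
al0=1.605-np.radians(10)
s=corner(al0,12)-[0,0,8];print("start",s)
print("via",dl(s+[0,0,50],Y2),"start",dl(s,Y2))
E
```

```text
start [446.99030326 364.18962572 351.2698574 ]
via ([36.3, -12.13, -6.02], [0.08, 0.03, -40.34]) start ([36.3, -12.14, -1.02], [0.08, 0.03, -40.34])
```

{"name": "drive_tool", "arguments": {"targets": [3.5,-1.2,-4,0,0,-5,8,-2.7,-6.5,0,0,-10,13,-4.3,-6.5,0,0,-16,18,-6,-6.5,0,0,-21,23,-7.7,-6.5,0,0,-27,28,-9.4,-6.5,0,0,-32,33,-11,-6.5,0,0,-37,36.3,-12.1,-6,0,0,-40.3,36.3,-12.1,-6,0,0,-40.3,36.3,-12.1,-6,0,0,-40.3], "grip": 1}}

```text
clock: 12.98
tool_pos: [447.2, 363.8, 399.3]
tcp_rot: [-3.139, 0.001, 1.882]
ft_force: [-0.6, -1.3, 0.0]
opening: -0.2
gripper_force: 0.0
```

Run:
```python
from h import *
from rig import get_obs
o=get_obs();print(o['clock'],o['ft_force'],o['qpos'].round(2),o['tool_pos'],o['opening'])
al0=1.605-np.radians(10)
print("start",dl(corner(al0,12)-[0,0,8],Y2))
for a in np.linspace(al0,-np.radians(10),10):print(round(a,2),dl(corner(a,-1,-6*max(0,.5-a)/.67),Y2)[0])
```

```text
12.975 [-0.5500135  -1.33600282  0.01941211] [-0.16  0.37 -0.8   1.8   0.3   1.1  -0.74] [447.24648447 363.8142302  399.2994509 ] -0.17755386060545678
start ([0.05, -0.0, 4.8], [-0.15, 0.03, -0.02])
1.43 [-1.24, -0.0, 4.19]
1.25 [-2.65, -0.0, 4.28]
1.07 [-4.01, 0.0, 4.62]
0.9 [-5.3, 0.0, 5.19]
0.72 [-6.46, 0.0, 5.99]
0.54 [-7.46, 0.01, 6.98]
0.36 [-8.4, 0.01, 8.13]
0.18 [-9.16, 0.01, 9.4]
0.0 [-9.67, 0.02, 10.77]
-0.17 [-9.94, 0.02, 12.17]
```

{"name": "drive_tool", "arguments": {"targets": [0,0,2.4,0,0,0,0,0,4.7,0,0,0,0,0,4.7,0,0,0,-0.6,0,4.5,0,0,0,-1.25,0,4.3,0,0,0,-2,0,4.3,0,0,0,-2.65,0,4.4,0,0,0,-3.3,0,4.5,0,0,0,-4,0,4.65,0,0,0]}}

```text
clock: 14.1
tool_pos: [459.8, 325.7, 354.4]
tcp_rot: [3.141, -0.0, 1.882]
ft_force: [-0.2, 0.7, 0.1]
opening: -0.0
gripper_force: 0.5
```

Run:
```python
from h import *
from rig import get_obs,viewer
o=get_obs();print(o['clock'],o['ft_force'],o['qpos'].round(2))
for a in np.linspace(1.07,-np.radians(10),8):print(round(a,2),dl(corner(a,-1,-6*max(0,.5-a)/.67),Y2)[0])
S=viewer.snapshot("side");cv2.imwrite("pics/k1.png",cv2.resize(S["img"][120:280,340:540,::-1],(750,600),interpolation=cv2.INTER_CUBIC))
```

```text
14.1 [-0.17640673  0.74402826  0.14730473] [-0.1   0.4  -0.78  1.87  0.33  1.   -0.71]
1.07 [-0.04, -0.04, 0.13]
0.89 [-1.32, -0.04, 0.71]
0.71 [-2.47, -0.04, 1.5]
0.54 [-3.47, -0.04, 2.49]
0.36 [-4.4, -0.04, 3.64]
0.18 [-5.16, -0.04, 4.91]
0.0 [-5.67, -0.04, 6.27]
-0.17 [-5.94, -0.04, 7.67]
```

View pics/k1.png

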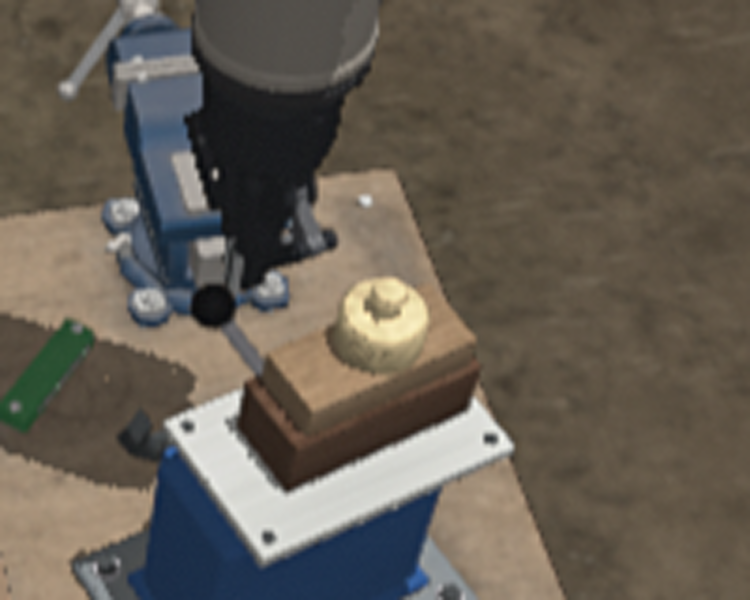

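The knob has moved right to crop (213,303), the finger is behind it, and the glue-up is steady. That was my 10th picture, so from here I use numbers only.

{"name": "drive_tool", "arguments": {"targets": [-0.7,0,0.4,0,0,0,-1.3,0,0.7,0,0,0,-1.9,0,1.1,0,0,0,-2.5,0,1.5,0,0,0,-3,0,2,0,0,0,-3.5,0,2.5,0,0,0,-4,0,3.1,0,0,0,-4.4,0,3.7,0,0,0,-4.8,0,4.3,0,0,0,-5.15,0,4.9,0,0,0]}}

```text
clock: 15.4
tool_pos: [475.4, 276.9, 305.0]
tcp_rot: [-3.142, -0.0, 1.882]
ft_force: [-0.5, 1.0, 0.6]
opening: -0.1
gripper_force: 0.4
```

{"name": "drive_tool", "arguments": {"targets": [-0.3,0,0.6,0,0,0,-0.5,0,1.3,0,0,0,-0.65,0,2,0,0,0,-0.75,0,2.5,0,0,0,-0.75,0,2.7,0,0,0,-0.75,0,2.8,0,0,0]}}

```text
clock: 16.15
tool_pos: [477.7, 270.0, 277.7]
tcp_rot: [3.141, 0.0, 1.882]
ft_force: [-2.8, -2.7, 12.1]
opening: 0.1
gripper_force: 5.8
```

Run:
```python
from h import *
from rig import get_obs,viewer,spotter
o=get_obs();print(o['clock'],o['ft_force'],o['tool_pos'])
print(dl(corner(-np.radians(10),0,-6),Y2)[0])
S=viewer.snapshot("side")
for k in("lever_knob","weight","pawl"):print(k,[(d["extent"],round(d["confidence"],2)) for d in spotter.find_in(S,k)][:3])
print(proj(S,w([-102,-45,91.5])))
```

```text
16.15 [-2.76303892 -2.69122716 12.07027504] [477.72081118 269.96750617 277.68328583]
[-0.1, -0.04, -0.1]
lever_knob [([407.0, 208.8, 464.5, 245.7], 0.74), ([373.2, 220.6, 416.3, 233.2], 0.55)]
weight [([425.5, 202.7, 453.5, 227.5], 0.96)]
pawl [([370.9, 228.8, 395.9, 242.3], 0.63)]
[[377.12638125 230.90174612]]
```

{"name": "drive_tool", "arguments": {"targets": [-0.1,0,0.15,0,0,0,-0.1,0,0.3,0,0,0,-0.1,0,0.3,0,0,0,-0.1,0,0.3,0,0,0]}}

```text
clock: 16.85
tool_pos: [477.8, 269.8, 276.0]
tcp_rot: [3.14, 0.0, 1.882]
ft_force: [-8.4, -3.1, 28.6]
opening: -0.0
gripper_force: 14.6
```

{"name": "drive_tool", "arguments": {"targets": [0,0,-1,0,0,0,0,0,-4,0,0,0,0,0,-9,0,0,0,-4,0,-14,0,0,0,-9,0,-16,0,0,0,-15,0,-16,0,0,0,-21,0,-16,0,0,0,-26,0,-16,0,0,0,-26,0,-16,0,0,0]}}

```text
clock: 17.98
tool_pos: [558.3, 17.3, 434.1]
tcp_rot: [-3.141, 0.001, 1.876]
ft_force: [-1.8, 0.6, 0.4]
opening: -0.2
gripper_force: 0.0
```

Run:
```python
from h import *
from rig import get_obs,viewer,spotter
o=get_obs();print(o['clock'],o['ft_force'],o['tool_pos'])
S=viewer.snapshot("side");T=viewer.snapshot("top")
for s in(T,S):
  print("--")
  for k in("lever_knob","weight","pawl","oak_strip","release_bar","hex_key_set","oiler"):print(k,[(np.round(d["extent"]).tolist(),round(d["confidence"],2)) for d in spotter.find_in(s,k)][:2])
print("knob home",proj(S,w([-102,-45,91.5])),proj(T,w([-102,-45,91.5])))
# table height: shift of side/top table edges vs predicted at h
for k,s in enumerate((T,S)):
  G=cv2.GaussianBlur(s["img"].astype(np.float32),(0,0),.7);res=[]
  for h in np.arange(158,206,1.):
    B=[w([74,82,h]),w([74,-82,h]),w([-30,-82,h]),w([-30,82,h])];sc=0
    for a,b in((0,1),(1,2),(2,3)) if k==0 else((0,1),(1,2)):
      uv=proj(s,np.array([B[a],B[b]]));n=np.array([-(uv[1]-uv[0])[1],(uv[1]-uv[0])[0]]);n/=np.linalg.norm(n)
      p=uv[0]+np.linspace(.05,.95,40)[:,None]*(uv[1]-uv[0])
      f=lambda q:cv2.remap(G,q[None,:,0].astype(np.float32),q[None,:,1].astype(np.float32),1)[0]
      sc+=np.abs((f(p+n)-f(p-n)).mean(0)).sum()
    res.append((round(float(sc)),h))
  print(sorted(res)[::-1][:4])
```

```text
17.975 [-1.78392552  0.59501791  0.42944649] [558.2784143   17.25573487 434.05087117]
--
lever_knob [([195.0, 272.0, 248.0, 291.0], 0.59)]
weight [([204.0, 188.0, 223.0, 214.0], 0.62), ([183.0, 227.0, 206.0, 250.0], 0.53)]
pawl [([228.0, 256.0, 249.0, 270.0], 0.63), ([191.0, 271.0, 246.0, 291.0], 0.25)]
oak_strip [([175.0, 223.0, 219.0, 260.0], 0.84)]
release_bar [([303.0, 288.0, 370.0, 316.0], 0.97)]
hex_key_set [([249.0, 316.0, 273.0, 346.0], 0.91)]
oiler [([300.0, 289.0, 368.0, 314.0], 0.63), ([250.0, 220.0, 276.0, 249.0], 0.57)]
--
lever_knob [([402.0, 225.0, 466.0, 258.0], 0.26)]
weight [([426.0, 203.0, 453.0, 230.0], 0.97), ([351.0, 280.0, 379.0, 320.0], 0.71)]
pawl [([371.0, 228.0, 396.0, 244.0], 0.74)]
oak_strip [([409.0, 207.0, 467.0, 244.0], 0.95)]
release_bar [([235.0, 236.0, 316.0, 258.0], 0.74), ([156.0, 256.0, 184.0, 306.0], 0.43)]
hex_key_set [([340.0, 203.0, 363.0, 234.0], 0.64)]
oiler [([352.0, 281.0, 379.0, 321.0], 0.59)]
knob home [[377.12638125 230.90174612]] [[241.61290127 284.97973625]]
[(564, np.float64(164.0)), (563, np.float64(163.0)), (561, np.float64(165.0)), (561, np.float64(162.0))]
[(532, np.float64(165.0)), (531, np.float64(166.0)), (521, np.float64(164.0)), (519, np.float64(167.0))]
```

```bash
python3 -c "
from rig import order
print(order.finish_job())"
```

```text
the job is handed in; nothing more can be done
None
```

I handed the job in, but the hand-in returned no verdict: the pawl was flicked over onto its stop pin with the bar, the table was lowered smoothly to about 165 mm (home is 166), the weight and strip were still in place on it, and the bar was back on the bench.

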